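# Swap the battery packs in an instrument's latched drawer

## Robot

A 7-joint arm with a two-finger parallel gripper is mounted at the origin on the work surface. World frame = base frame: x ahead of the robot, y to its left, z up, the work surface at z = 0. Lengths are in m, angles in rad, forces in N, time in s.
With the tool pointing down it reaches from about 0.4 to 0.875 m from the base axis. Payload 19.3 kg.
Tool frame: the origin (TCP) lies at the very end of the fingers, on their centre line; the grasp point (between the pads) lies 19 mm behind it; z points along the fingers, y is the line along which they close (so a half turn about z gives the same grasp; the last joint's range is limited). The gripper opens to 85 mm and grips with 20 to 120 N. Pads are 22 mm wide; open, the fingers measure 114 mm over their backs; the gripper's body (76 mm by 85 mm) begins 54 mm behind the grasp point. The pads swing forward as they close: fully open they stand 13 mm farther back than shut.
Start: joints at [-1.229, 0.521, -0.036, 1.599, 0.021, 1.021, -0.113], TCP at [0.25, 0.573, 0.231] pointing down, gripper open.
Joint ranges: [-2.91, 2.91], [-0.3, 2.13], [-1.5, 1.42], [0.17, 2.43], [-1.26, 4.41], [0.16, 1.93], [-2.52, 2.52]. Speed limits (rad/s): [1.89, 1.89, 2.39, 2.39, 3.01, 3.01, 3.01].

## Interface

Orientations are given as [roll, pitch, yaw] about the fixed x, y, z axes, in that order (R = Rz(yaw) Ry(pitch) Rx(roll)).
In Python, from workcell import bot gives the robot as it stands.
- The arm moves only by the tool carry_out, never from a script. Its argument "rows" is a list that holds one entry, the list of rows, each a list of 4 numbers: the shift along the tool's x, y, z in m, then the turn about the tool's z in degrees. In form: [[[x, y, z, twist], ...]]. A call has 1 to 12 rows; each row is the pose to reach, as a shift and turn from the pose commanded when the call began, along the tool's axes at that moment; what a row does not reach only later rows make up. A row lasts 1/12 s, in which the tool goes at most 41.7 mm and 7.16 degrees, less where a joint would pass 70% of its speed; a pose out of reach is approached as far as the arm can. A call with a gripper value outside its range is refused whole. "grip" is the finger opening in m, from 0 to 0.0854, set as the call begins (left out, the last holds). The fingers move at their own pace and stop on an object; "grip_force" is the grip in N (left out, the last holds). Time passes only in rows, so rows that repeat a pose let the fingers close. It gives the time, the measured TCP pose, the force, the opening and the grip force at its end, in the units of the state.
- bot.observe(): the state, without advancing time (a new reading comes with each control period).
- bot.grab_frame(name): name is "scene" or "top" or "wrist"; returns a dict with "pixels" (420x560x3 uint8, red, green, blue), "K" (3x3 intrinsics, pixels), "pose" (4x4, takes a point from camera to world coordinates). Camera axes: x right, y down, z forward; pixel columns grow to the right and rows downward; lengths in m; the calibration is good to about 2 mm. A picture is of the moment at which its call begins. There is no depth.
- bot.job_done(): hands the job in; it is judged then, once.
Trained networks look in a picture, given as the dict that the camera call returned (one of the last four; its "shot" number tells which), for a name from the list of things; names that differ only in an ending like _2 or _b are one class to them, and where a whole thing is asked for, a point or a joint stands for the part that bears it (a point fixed in the world has none). Each returns a list of dicts, best first, with "conf" (0 to 1); they miss things now and then, are a little off and sometimes report something else, mostly with a low value. They report only what shows in the picture. A call takes as long as a camera call. They do not tell look-alikes from the thing itself.
- bot.look_for(picture, label): "position" ([column, row] in pixels, amid what is visible of it).
- bot.regions_of(picture, label): "region" (420x560 bool, what is visible of it) and "position" ([column, row] in pixels, amid what is visible of it).
- bot.spot_point(picture, label): "position" ([column, row] in pixels: a listed point, or the origin of a listed thing).
The state is a dict: "clock": time; "qpos": joint angles; "qd": joint speeds; "joint_efforts": joint torques, N m; "position": TCP position; "tool_rot": TCP orientation; "force": force on the tool from outside, world axes, zero at the start; "moment": the same for the moment, N m; "grip_width": finger opening in m; "finger_force": force on a finger pad.
Only numpy, scipy, OpenCV 4.12 (cv2) and the standard library are available. Lean on these libraries where they do the work, as an engineer would, in place of code of your own. Each camera call takes 0.05 s, during which the arm holds its last target. There are 200 camera calls.

## Task

Change the batteries of the blue instrument: with the orange pin tool hold the recessed red release button down and push the battery drawer all the way out, then stand the tool back in its wooden stand. Put every spent (red-topped) pack in the red bin, rock every charged (green-topped) pack on the bench into a drawer pocket of its own, green side up, until it lies flat on the pocket's floor, and push the drawer fully home so that it latches. Leave the other things on the bench where they are.

Things in the scene. Friction and masses are not known exactly. Their poses are not given: they have to be found in the camera images.
- unit: Blue battery bay fixed on the bench, 160 mm deep (x), 250 mm wide (y), 69 mm high; black fins on its roof to 86 mm, beginning 50 mm behind the front face. Origin: centre of its underside. The open front face is 80 mm from the origin on its -x side, looking roughly at the robot; the drawer comes out there along the unit's -x. Roof underside 61 mm above the bench.
- drawer (a joint): How far the grey drawer is out, m: 0 home, 0.12 fully out. Slides with about 2 N friction, stays where left. A latch locks it when home: it comes out only with the release button down; keep it down over the first 40 mm. Pushing the lip home snaps it shut with no press (up to about 10 N over the last 40 mm).
- release (a joint): How far the red release button is pressed, m: 0 up, 0.007 fully down; unlatched from 0.0045 on. Spring 2 N at first, 5 N at the bottom. It sits in the drawer's lip, at the bottom of a square recess, and moves with the drawer.
- recess (a point): Centre of the mouth of the button's recess in the lip's top face, 34 mm above the bench, yellow border: 18 mm square, upright. The button's top (15 mm across) is 10 mm below the mouth when up, 17 mm fully down. A pin standing in it, holding the button down, pushes the drawer along by the recess's wall. Axes as the unit's; moves with the drawer.
- lip (a point): Middle of the front face of the drawer's lip, 20 mm above the bench; push the drawer home here. The lip is 216 mm wide (y), 42 mm deep (x), from 6 to 34 mm above the bench, and stands wholly outside the unit even when closed. Axes as the unit's; moves with the drawer.
- pocket0 (a point): Centre of the floor of pocket 0 (0 at the unit's -y end, then 70 mm apart in +y) in the drawer, 10 mm above the bench: 87 mm along x, 44 mm across y. Walls between pockets (26 mm wide) and the 10 mm thick rear (+x) wall are 12 mm high; the front wall is the lip, 24 mm. All clear of the unit when the drawer is fully out. Axes as the unit's; moves with the drawer.
- pocket1 (a point): Centre of the floor of pocket 1 (0 at the unit's -y end, then 70 mm apart in +y) in the drawer, 10 mm above the bench: 87 mm along x, 44 mm across y. Walls between pockets (26 mm wide) and the 10 mm thick rear (+x) wall are 12 mm high; the front wall is the lip, 24 mm. All clear of the unit when the drawer is fully out. Axes as the unit's; moves with the drawer.
- pocket2 (a point): Centre of the floor of pocket 2 (0 at the unit's -y end, then 70 mm apart in +y) in the drawer, 10 mm above the bench: 87 mm along x, 44 mm across y. Walls between pockets (26 mm wide) and the 10 mm thick rear (+x) wall are 12 mm high; the front wall is the lip, 24 mm. All clear of the unit when the drawer is fully out. Axes as the unit's; moves with the drawer.
- pin_tool: Release pin: steel pin 8 mm across and 60 mm long, pointing down, under an orange cylindrical handle 26 mm across and 75 mm long. It stands upright in its wooden stand. Origin: the tip of the pin; z up along the tool (handle from 60 to 135 mm). 90 g.
- stand: Wooden stand fixed on the bench, 60 by 60 mm, 62 mm high. Origin: centre of its underside.
- stand_hole (a point): Mouth of the stand's upright hole, 16 mm square, in the middle of its top, 62 mm above the bench; the tool's handle rests on the rim, with the pin's tip 2 mm above the bench.
- spent_bin: Open red bin fixed on the bench, 170 mm (x) by 240 mm (y), 50 mm high, walls and floor 5 mm. Origin: centre of its underside.
- spent0: Spent battery pack, black with red bands and a red top, 84 by 40 mm and 40 mm high, 220 g, starting in pocket 0 of the closed drawer. Origin: centre of its underside; x along its length, y across its width, z up. Absent in some starts.
- spent1: Spent battery pack, black with red bands and a red top, 84 by 40 mm and 40 mm high, 220 g, starting in pocket 1 of the closed drawer. Origin: centre of its underside; x along its length, y across its width, z up. Absent in some starts.
- spent2: Spent battery pack, black with red bands and a red top, 84 by 40 mm and 40 mm high, 220 g, starting in pocket 2 of the closed drawer. Origin: centre of its underside; x along its length, y across its width, z up. Absent in some starts.
- fresh0: Charged battery pack, blue with green bands and a green top, 84 by 40 mm and 40 mm high, 180 to 290 g, lying flat on the bench. Origin: centre of its underside; x along its length, y across its width, z up. Either end may go first. Absent in some starts.
- fresh1: Charged battery pack, blue with green bands and a green top, 84 by 40 mm and 40 mm high, 180 to 290 g, lying flat on the bench. Origin: centre of its underside; x along its length, y across its width, z up. Either end may go first. Absent in some starts.
- fresh2: Charged battery pack, blue with green bands and a green top, 84 by 40 mm and 40 mm high, 180 to 290 g, lying flat on the bench. Origin: centre of its underside; x along its length, y across its width, z up. Either end may go first. Absent in some starts.
- heatsink: Bystander: black finned heat sink, 60 by 50 mm, 30 mm high, loose.
- tape: Bystander: yellow roll of tape lying flat, 70 mm across, 25 mm high, loose.
Things that resemble listed ones, but are neither listed nor needed, are in the scene too. What is shaped like the fresh2 but pink, purple or yellow is not meant.

How it is judged:
By the outcome, as a careful person would: the job done as asked, in the order asked, and still so for the second after the job is handed in, with the robot touching nothing.
Of spent0, spent1, spent2 only 1 to 2 are there at a start; the rules pass over those that are not, and their reading is None.
Of fresh0, fresh1, fresh2 only 2 to 3 are there at a start; the rules pass over those that are not, and their reading is None.
At some moment in a run one of fresh0, fresh1, fresh2 may be knocked a few centimetres aside while the robot is not near it.
It also fails if it takes over 210 s, if anything falls off the work surface, if the arm or the gripper's body presses on something with over 40 N, if the wrist force passes 120 N, or if a joint passes its speed limit or range.

## Working session

There is one attempt and no reset: what is moved stays moved. The work goes in short steps, Python scripts to look and compute and a tool call to move; the robot and the scene stay as the last step left them, time stands still between calls to the robot, and variables do not carry over. Pictures are saved under pics/ and viewed, at most 14 in all, crops included, and the job is handed in when it is done.

Besides the shell and the picture viewer there is one more tool, called after ">>>" as name(argument=value, ...) on one line, values as JSON. carry_out: Moves the arm, as the interface text tells. Its arguments: {"type":"object","properties":{"rows":{"type":"array","items":{"type":"array","items":{"type":"array","items":{"type":"number"}}}},"grip":{"type":"number"},"grip_force":{"type":"number"}},"required":["rows"]}

```bash
ls; mkdir -p pics; cat > h.py <<'E'
import numpy as np, cv2
from scipy.spatial.transform import Rotation as R
from workcell import bot
def ray(p,uv,z):
    d=np.linalg.inv(p["K"])@[uv[0],uv[1],1]; d=p["pose"][:3,:3]@d; c=p["pose"][:3,3]
    return c+d*(z-c[2])/d[2]
def save(p,n): cv2.imwrite(f"pics/{n}.png",np.ascontiguousarray(p["pixels"][...,::-1]))
def proj(p,X):
    T=np.linalg.inv(p["pose"]); q=p["K"]@(T[:3,:3]@np.array(X)+T[:3,3]); return q[:2]/q[2]
def totool(target,yaw=None):
    """shift in current tool axes for world target"""
    s=bot.observe(); Rt=R.from_euler('xyz',s["tool_rot"]).as_matrix()
    return Rt.T@(np.array(target)-s["position"])
def rect(region):
    c=max(cv2.findContours(region.astype(np.uint8),0,1)[0],key=cv2.contourArea); return c[:,0,:]
E
python3 - <<'E'
from h import *
np.set_printoptions(precision=3,suppress=True)
t=bot.grab_frame("top"); s=bot.grab_frame("scene"); save(t,"top0"); save(s,"scene0")
print(t["pose"],s["pose"],bot.observe())
Z=dict(unit=.0,recess=.034,lip=.02,pocket0=.01,pocket2=.01,pin_tool=.0,stand=0,stand_hole=.062,spent_bin=0,spent0=0.01,fresh0=0,heatsink=0,tape=0)
for n,z in Z.items():
  for nm,p in (("T",t),("S",s)):
    print(n,nm,[(round(d["conf"],2),np.round(d["position"]),ray(p,d["position"],z)[:2]) for d in bot.spot_point(p,n)[:4]])
E
```

```text
pics
[[ 0.013 -0.978  0.209  0.275]
 [-1.    -0.014 -0.002  0.017]
 [ 0.005 -0.209 -0.978  1.335]
 [ 0.     0.     0.     1.   ]] [[-0.902  0.262 -0.344  0.901]
 [ 0.432  0.581 -0.689  0.728]
 [ 0.019 -0.77  -0.638  0.706]
 [ 0.     0.     0.     1.   ]] {'clock': 0.1, 'qpos': array([-1.229,  0.522, -0.036,  1.6  ,  0.021,  1.021, -0.113]), 'qd': array([-0.001, -0.003,  0.   , -0.002,  0.   ,  0.002, -0.001]), 'joint_efforts': array([  0.004, -92.847,   1.984, -37.054,   0.018,   0.005,  -0.   ]), 'position': array([0.25 , 0.572, 0.231]), 'tool_rot': array([-3.141,  0.   ,  2.73 ]), 'force': array([-0.583, -0.795, -0.006]), 'moment': array([ 0.014, -0.018,  0.05 ]), 'finger_force': 0.0, 'grip_width': 0.08592676917317718}
unit T [(0.57, array([279., 148.]), array([0.759, 0.009]))]
unit S [(0.9, array([189., 249.]), array([0.762, 0.007])), (0.64, array([251., 331.]), array([0.72 , 0.266])), (0.53, array([382., 282.]), array([0.421, 0.27 ])), (0.53, array([293., 184.]), array([ 0.434, -0.12 ]))]
recess T [(0.61, array([271., 178.]), array([0.652, 0.033])), (0.41, array([282., 183.]), ar
[... 1478 characters left out ...]
([0.516, 0.401])), (0.87, array([231., 254.]), array([0.425, 0.147])), (0.8, array([270., 268.]), array([0.385, 0.033])), (0.77, array([142., 267.]), array([0.385, 0.408]))]
fresh0 S [(0.97, array([385., 284.]), array([0.419, 0.277])), (0.91, array([437., 322.]), array([0.385, 0.399])), (0.82, array([305., 306.]), array([0.6  , 0.258])), (0.74, array([337., 210.]), array([0.382, 0.027]))]
heatsink T [(0.73, array([322., 253.]), array([ 0.431, -0.121]))]
heatsink S [(0.95, array([293., 188.]), array([ 0.442, -0.103])), (0.68, array([255., 153.]), array([ 0.465, -0.306]))]
tape T [(0.5, array([196., 160.]), array([0.716, 0.265])), (0.25, array([284., 162.]), array([ 0.712, -0.008]))]
tape S []
```

```bash
python3 - <<'E'
import cv2
t=cv2.imread("pics/top0.png")[100:310,100:440]; cv2.imwrite("pics/top0c.png",cv2.resize(t,(800,494),interpolation=cv2.INTER_CUBIC))
E
```

```text
(no output)
```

View pics/scene0.png

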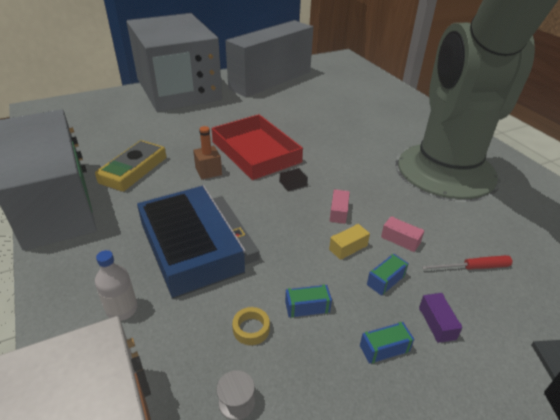

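View pics/top0c.png

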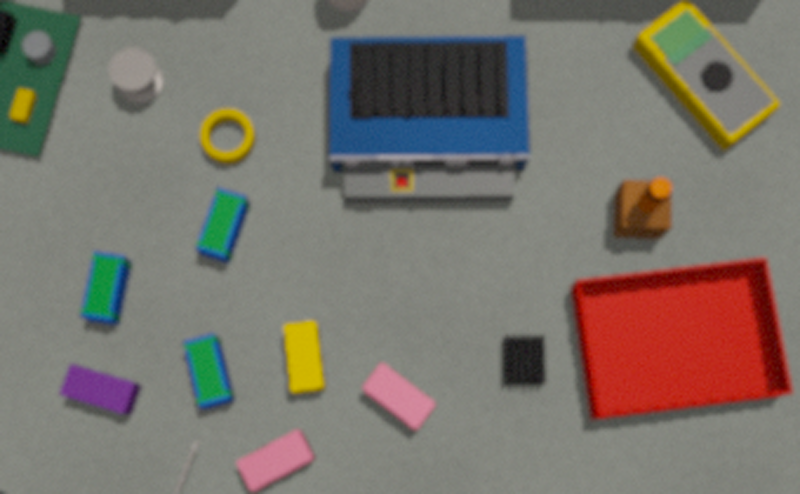

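The scene shows the unit at about (0.76, 0.01) m, with the red button on its lip at scene pixel (237,232). There are three green packs, at scene (308,298), (387,272) and (386,340). The orange tool stands at (205,152) and the red bin at (257,145). The pink, yellow and purple blocks are decoys.

>>> carry_out(rows=[[[-0.338, -0.309, -0.02, -23.6], [-0.338, -0.309, -0.02, -23.6], [-0.338, -0.309, -0.02, -23.6], [-0.338, -0.309, -0.02, -23.6], [-0.338, -0.309, -0.02, -23.6], [-0.338, -0.309, -0.02, -23.6], [-0.338, -0.309, -0.02, -23.6], [-0.338, -0.309, -0.02, -23.6], [-0.338, -0.309, -0.02, -23.6], [-0.338, -0.309, -0.02, -23.6], [-0.338, -0.309, -0.02, -23.6], [-0.338, -0.309, -0.02, -23.6]]])

```text
clock: 2.4
position: [0.4388, 0.1472, 0.2519]
tool_rot: [-3.14, 0.002, 3.133]
force: [0.2, -1.6, 0.3]
grip_width: 0.0853
finger_force: 0.0
```

>>> carry_out(rows=[[[-0.18, -0.412, 0, 0.5], [-0.18, -0.412, 0, 0.5], [-0.18, -0.412, 0, 0.5], [-0.18, -0.412, 0, 0.5], [-0.18, -0.412, 0, 0.5], [-0.18, -0.412, 0, 0.5], [-0.18, -0.412, 0, 0.5], [-0.18, -0.412, 0, 0.5], [-0.18, -0.412, 0, 0.5], [-0.18, -0.412, 0, 0.5], [-0.18, -0.412, 0, 0.5], [-0.18, -0.412, 0, 0.5]]])

```text
clock: 3.4
position: [0.6165, -0.2645, 0.2505]
tool_rot: [-3.139, -0.001, 3.127]
force: [0.0, -1.4, -0.1]
grip_width: 0.0856
finger_force: 0.0
```

```bash
python3 - <<'E'
from h import *
np.set_printoptions(precision=4,suppress=True)
s=bot.observe(); print(s["position"],s["tool_rot"],s["qpos"])
w=bot.grab_frame("wrist"); save(w,"w1"); print(w["pose"])
for n,z in dict(pin_tool=.137,stand=0,stand_hole=.062).items():
  print(n,[(round(d["conf"],2),np.round(d["position"]),ray(w,d["position"],0 if n=="pin_tool" else z)[:2]) for d in bot.spot_point(w,n)[:2]])
for d in bot.regions_of(w,"pin_tool")[:2]:
  c=rect(d["region"]); print(d["conf"],c.min(0),c.max(0))
E
```

```text
[ 0.6165 -0.2645  0.2505] [-3.1386 -0.0005  3.1271] [ 0.2057  0.5867  0.1767  1.4536 -0.1055  1.1103  1.9566]
[[ 0.0148  0.9604  0.2783  0.545 ]
 [ 0.9999 -0.0132 -0.0078 -0.2626]
 [-0.0038  0.2784 -0.9605  0.3931]
 [ 0.      0.      0.      1.    ]]
pin_tool [(0.74, array([278., 193.]), array([ 0.6244, -0.267 ]))]
stand [(0.72, array([272., 191.]), array([ 0.6221, -0.2743]))]
stand_hole [(0.96, array([277., 200.]), array([ 0.62  , -0.2673]))]
0.63 [259 191] [287 232]
```

View pics/w1.png

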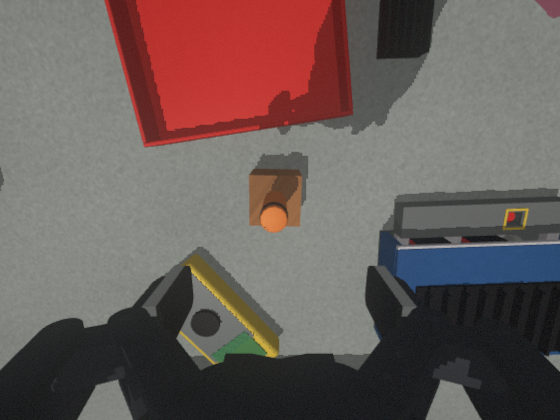

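The wrist view shows the handle top at (274,218), the stand at (275,200), and the lip with its yellow-bordered recess at (515,218).

>>> carry_out(rows=[[[-0.003, -0.002, 0.04, 0], [-0.003, -0.002, 0.08, 0], [-0.003, -0.002, 0.12, 0], [-0.003, -0.002, 0.157, 0], [-0.003, -0.002, 0.157, 0], [-0.003, -0.002, 0.157, 0]]])

```text
clock: 4.15
position: [0.6188, -0.2586, 0.0942]
tool_rot: [3.141, -0.002, 3.134]
force: [0.4, -0.3, 1.2]
grip_width: 0.0854
finger_force: 0.0
```

>>> carry_out(rows=[[[0, 0, 0, 0], [0, 0, 0, 0], [0, 0, 0, 0], [0, 0, 0, 0], [0, 0, 0, 0], [0, 0, 0, 0], [0, 0, 0, 0], [0, 0, 0, 0], [0, 0, 0, 0], [0, 0, 0, 0]]], grip=0.0, grip_force=50)

```text
clock: 4.98
position: [0.6195, -0.2625, 0.0955]
tool_rot: [-3.138, 0.002, 3.131]
force: [0.8, -10.2, 3.4]
grip_width: 0.0254
finger_force: 47.7
```

>>> carry_out(rows=[[[0, 0, -0.04, 0], [0, 0, -0.08, 0], [0, 0, -0.1, 0], [0, 0.04, -0.1, 0], [-0.01, 0.08, -0.1, 0], [-0.01, 0.12, -0.1, 0], [-0.01, 0.16, -0.1, 0], [-0.01, 0.2, -0.1, 0], [-0.01, 0.24, -0.1, 0], [-0.01, 0.27, -0.1, 0], [-0.01, 0.27, -0.1, 0], [-0.01, 0.27, -0.1, 0]]])

```text
clock: 5.98
position: [0.6315, 0.0123, 0.1945]
tool_rot: [3.141, 0.0, 3.136]
force: [-0.4, -1.7, -0.7]
grip_width: 0.0252
finger_force: 50.5
```

```bash
python3 - <<'E'
from h import *
np.set_printoptions(precision=4,suppress=True)
for i in range(2):
  s=bot.observe(); print(s["position"],s["tool_rot"],s["force"])
  w=bot.grab_frame("wrist"); save(w,f"w2{i}")
  for n,z in dict(recess=.034,lip=.02,unit=0).items():
    print(n,[(round(d["conf"],2),np.round(d["position"]),ray(w,d["position"],z)[:2]) for d in bot.spot_point(w,n)[:2]])
print(w["pose"],w["K"])
E
```

```text
[0.6315 0.0123 0.1945] [3.1411 0.0001 3.1363] [-0.3645 -1.6874 -0.7174]
recess [(0.77, array([303., 223.]), array([0.6547, 0.0386]))]
lip [(0.61, array([266., 205.]), array([ 0.6375, -0.0016]))]
unit []
[0.6316 0.0086 0.1945] [-3.1411  0.0001  3.131 ] [ 0.944  -0.8263 -0.4311]
recess [(0.66, array([304., 223.]), array([0.6553, 0.0354]))]
lip [(0.74, array([268., 200.]), array([ 0.6319, -0.0027]))]
unit [(0.54, array([ 41., 192.]), array([ 0.6241, -0.2696]))]
[[ 0.0109  0.9602  0.279   0.56  ]
 [ 0.9999 -0.0101 -0.0043  0.0099]
 [-0.0013  0.279  -0.9603  0.337 ]
 [ 0.      0.      0.      1.    ]] [[293.1021   0.     278.7697]
 [  0.     293.1021 217.1938]
 [  0.       0.       1.    ]]
```

View pics/w21.png

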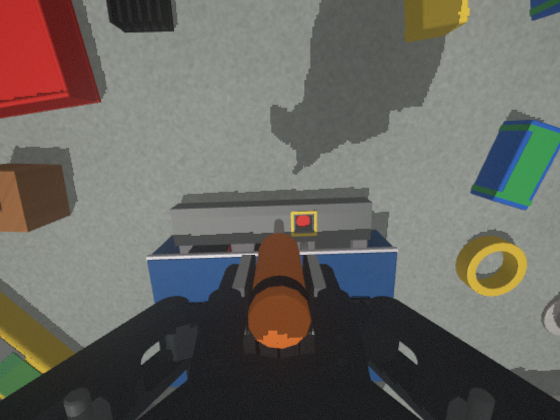

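The handle fills (280,290) and the pin below it points toward about (279,222). The recess is at (304,222), and the lip and unit front run almost along the image's columns.

```bash
python3 - <<'E'
from h import *
np.set_printoptions(precision=4,suppress=True)
w=bot.grab_frame("wrist")
print([(round(d["conf"],2),d["position"],ray(w,d["position"],.099)[:2]) for d in bot.spot_point(w,"pin_tool")[:2]])
P=[];A=[]
s=bot.observe();print(s["position"],s["tool_rot"])
px=w["pixels"][190:260,230:330]
cv2.imwrite("pics/c1.png",cv2.resize(np.ascontiguousarray(px[...,::-1]),(800,560),interpolation=cv2.INTER_NEAREST))
print(w["pose"][:3,3])
E
```

```text
[(0.78, [278.7, 223.6], array([0.6348, 0.0095]))]
[0.6316 0.0097 0.1943] [-3.1415 -0.      3.1323]
[0.56   0.0106 0.3369]
```

View pics/c1.png

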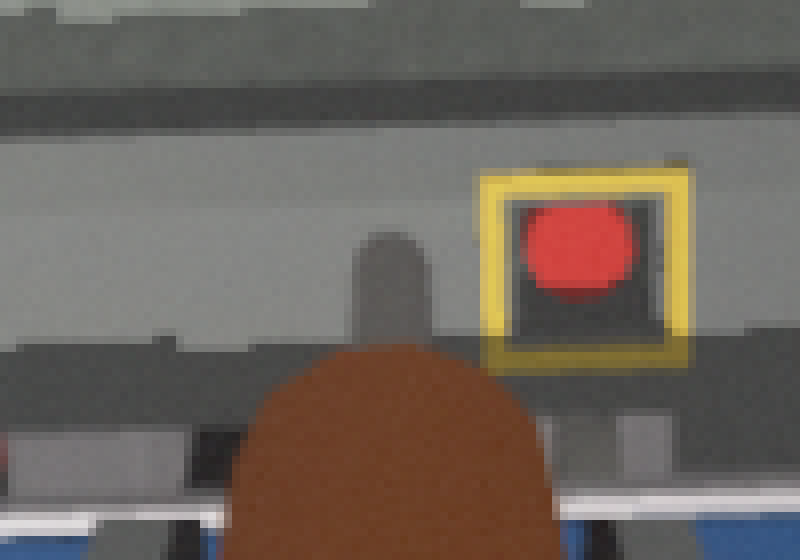

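The pin tip is at pixel (279,222) and the recess centre at (303,223.5), so the tip has to move about +20 mm in x and +26 mm in y.

>>> carry_out(rows=[[[-0.0205, 0.026, 0, 0], [-0.0205, 0.026, 0.02, 0], [-0.0205, 0.026, 0.04, 0], [-0.0205, 0.026, 0.054, 0], [-0.0205, 0.026, 0.054, 0], [-0.0205, 0.026, 0.054, 0]]])

```text
clock: 6.98
position: [0.6521, 0.0358, 0.1401]
tool_rot: [-3.141, -0.001, 3.133]
force: [-0.4, -0.7, -1.0]
grip_width: 0.0246
finger_force: 50.6
```

```bash
python3 - <<'E'
from h import *
np.set_printoptions(precision=4,suppress=True)
w=bot.grab_frame("wrist");s=bot.observe();print(s["position"],s["tool_rot"],s["force"])
for n,z in (("pin_tool",.046),("recess",.034)): print([(round(d["conf"],2),d["position"],ray(w,d["position"],z)[:2]) for d in bot.spot_point(w,n)[:2]])
px=w["pixels"][195:265,230:330]
cv2.imwrite("pics/c2.png",cv2.resize(np.ascontiguousarray(px[...,::-1]),(800,560),interpolation=cv2.INTER_NEAREST))
E
```

```text
[0.6526 0.0358 0.141 ] [-3.1416  0.0005  3.1326] [ 0.3865  0.3412 -0.1845]
[(0.63, [277.9, 225.5], array([0.6565, 0.0353])), (0.46, [280.7, 224.1], array([0.6553, 0.0376]))]
[(0.87, [280.0, 220.2], array([0.6554, 0.0371]))]
```

View pics/c2.png

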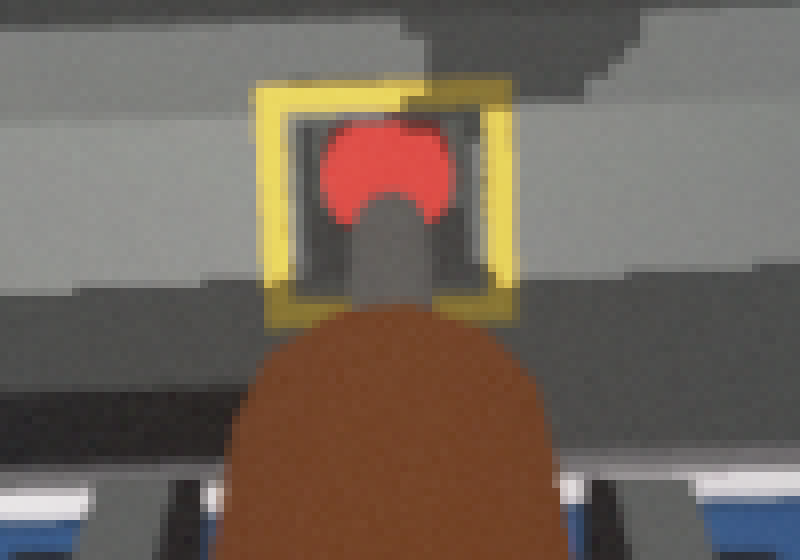

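The pin (278.8,224) is centred over the recess (278.3,220.5), which lies slightly lower. I'll press down now.

>>> carry_out(rows=[[[0, 0, 0.01, 0], [0, 0, 0.02, 0], [0, 0, 0.028, 0], [0, 0, 0.028, 0], [0, 0, 0.028, 0], [0, 0, 0.028, 0]]])

```text
clock: 7.63
position: [0.6524, 0.036, 0.1125]
tool_rot: [3.142, -0.0, 3.133]
force: [-0.7, 1.1, 2.5]
grip_width: 0.0252
finger_force: 50.9
```

>>> carry_out(rows=[[[0, 0, 0.002, 0], [0, 0, 0.003, 0], [0, 0, 0.003, 0], [0, 0, 0.003, 0]]])

```text
clock: 7.97
position: [0.6525, 0.036, 0.1097]
tool_rot: [3.142, 0.001, 3.133]
force: [-1.7, 0.5, 7.7]
grip_width: 0.0248
finger_force: 51.6
```

>>> carry_out(rows=[[[0.005, 0, 0, 0], [0.01, 0, 0, 0], [0.016, 0, 0, 0], [0.022, -0.0005, 0, 0], [0.028, -0.0005, 0, 0], [0.034, -0.001, 0, 0], [0.04, -0.001, 0, 0], [0.046, -0.001, 0, 0], [0.052, -0.001, 0, 0], [0.058, -0.0015, 0, 0], [0.064, -0.0015, 0, 0], [0.07, -0.002, 0, 0]]])

```text
clock: 8.97
position: [0.5824, 0.0345, 0.1097]
tool_rot: [-3.142, 0.001, 3.133]
force: [2.3, -0.5, 5.0]
grip_width: 0.025
finger_force: 51.1
```

>>> carry_out(rows=[[[0.008, 0, 0, 0], [0.016, 0, 0, 0], [0.024, -0.0005, 0, 0], [0.032, -0.0005, 0, 0], [0.04, -0.001, 0, 0], [0.046, -0.001, 0, 0], [0.051, -0.001, 0, 0], [0.054, -0.001, 0, 0], [0.056, -0.001, 0, 0], [0.057, -0.001, 0, 0]]])

```text
clock: 9.8
position: [0.5256, 0.0339, 0.1097]
tool_rot: [-3.142, 0.002, 3.133]
force: [6.3, -2.5, 3.8]
grip_width: 0.0247
finger_force: 51.0
```

>>> carry_out(rows=[[[-0.005, 0, 0, 0], [-0.005, 0, -0.03, 0], [-0.005, 0, -0.07, 0], [-0.005, 0, -0.085, 0], [-0.02, -0.04, -0.085, 0], [-0.03, -0.08, -0.085, 0], [-0.04, -0.12, -0.085, 0], [-0.055, -0.16, -0.085, 0], [-0.065, -0.2, -0.085, 0], [-0.08, -0.24, -0.085, 0], [-0.09, -0.28, -0.085, 0], [-0.0945, -0.299, -0.085, 0]]])

```text
clock: 10.8
position: [0.6163, -0.2708, 0.1934]
tool_rot: [-3.14, -0.002, 3.129]
force: [-0.1, -0.7, -1.0]
grip_width: 0.0247
finger_force: 50.6
```

```bash
python3 - <<'E'
from h import *
np.set_printoptions(precision=4,suppress=True)
for i in range(3):
  w=bot.grab_frame("wrist");s=bot.observe();print(s["position"],s["tool_rot"],s["force"])
  for n,z in (("pin_tool",.1015),("stand_hole",.062)): print([(round(d["conf"],2),d["position"],ray(w,d["position"],z)[:2]) for d in bot.spot_point(w,n)[:2]])
t=bot.grab_frame("top"); 
a=w["pixels"][180:250,230:330]; b=t["pixels"][130:220,220:340]
im=np.hstack([cv2.resize(a,(400,280),interpolation=0),cv2.resize(b,(373,280))])
cv2.imwrite("pics/c3.png",np.ascontiguousarray(im[...,::-1]))
E
```

```text
[ 0.616  -0.2734  0.1933] [-3.139  -0.0022  3.127 ] [-4.7713 -3.0497 -1.7676]
[(0.73, [277.1, 226.1], array([ 0.6204, -0.2721])), (0.68, [491.0, 298.5], array([ 0.6914, -0.0797]))]
[(0.94, [282.9, 214.5], array([ 0.6214, -0.2668])), (0.67, [281.5, 227.2], array([ 0.6343, -0.2683]))]
[ 0.6164 -0.2656  0.1933] [ 3.1405 -0.0021  3.1321] [ 0.2808  0.5983 -1.3537]
[(0.6, [279.0, 227.9], array([ 0.6217, -0.267 ]))]
[(0.77, [278.0, 215.5], array([ 0.622 , -0.2679]))]
[ 0.6171 -0.2642  0.1941] [ 3.1407 -0.0006  3.1345] [-0.2982  0.1193 -1.0608]
[(0.57, [278.5, 227.1], array([ 0.6223, -0.2641]))]
[(0.6, [275.0, 213.3], array([ 0.621 , -0.2675]))]
```

View pics/c3.png

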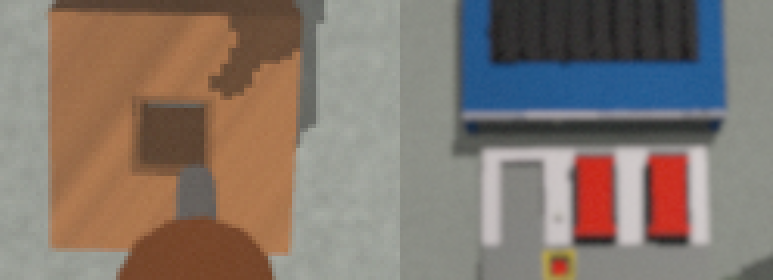

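The drawer is fully out, with red packs in pockets 0 and 1 and pocket 2 empty. The pin tip (278.8,226) is still about 4–5 mm to the +y side of the hole (272.8,214). I'll shift it and look again lower down.

>>> carry_out(rows=[[[0, -0.004, 0, 0], [0, -0.004, 0.015, 0], [0, -0.004, 0.025, 0], [0, -0.004, 0.025, 0], [0, -0.004, 0.025, 0], [0, -0.004, 0.025, 0], [0, -0.004, 0.025, 0], [0, -0.004, 0.025, 0]]])

```text
clock: 11.97
position: [0.6174, -0.2698, 0.1699]
tool_rot: [-3.141, 0.001, 3.133]
force: [-0.3, 0.9, -1.6]
grip_width: 0.0248
finger_force: 50.6
```

```bash
python3 - <<'E'
from h import *
np.set_printoptions(precision=4,suppress=True)
w=bot.grab_frame("wrist");w=bot.grab_frame("wrist");s=bot.observe();print(s["position"],s["tool_rot"],s["force"])
for n,z in (("pin_tool",.0765),("stand_hole",.062)): print([(round(d["conf"],2),d["position"],ray(w,d["position"],z)[:2]) for d in bot.spot_point(w,n)[:2]])
a=w["pixels"][180:250,230:330]
cv2.imwrite("pics/c4.png",cv2.resize(np.ascontiguousarray(a[...,::-1]),(400,280),interpolation=0))
np.save("w4.npy",w["pose"])
E
```

```text
[ 0.6173 -0.2698  0.1697] [-3.1414  0.0004  3.1329] [ 0.3934  0.5232 -0.0976]
[(0.89, [279.5, 226.6], array([ 0.6226, -0.269 ]))]
[(0.68, [283.9, 219.6], array([ 0.6208, -0.265 ]))]
```

View pics/c4.png

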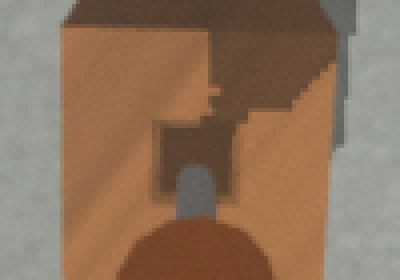

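The tip (278.8,225 at its height) is over the hole centre (279,220.6), so I'll lower it.

>>> carry_out(rows=[[[0, 0, 0.01, 0], [0, 0, 0.02, 0], [0, 0, 0.03, 0], [0, 0, 0.04, 0], [0, 0, 0.05, 0], [0, 0, 0.06, 0], [0, 0, 0.068, 0], [0, 0, 0.073, 0], [0, 0, 0.073, 0], [0, 0, 0.073, 0]]])

```text
clock: 13.0
position: [0.6172, -0.2698, 0.0961]
tool_rot: [-3.142, -0.0, 3.133]
force: [0.4, -0.1, -1.2]
grip_width: 0.0248
finger_force: 50.6
```

>>> carry_out(rows=[[[0, 0, 0, 0], [0, 0, 0, 0], [0, 0, 0, 0], [0, 0, 0, 0], [0, 0, 0, 0], [0, 0, 0, 0], [0, 0, -0.02, 0], [0, 0, -0.06, 0], [0, 0, -0.1, 0], [0, 0, -0.14, 0], [0, 0, -0.16, 0], [0, 0, -0.16, 0]]], grip=0.085)

```text
clock: 14.0
position: [0.6188, -0.2706, 0.2619]
tool_rot: [-3.139, 0.007, 3.133]
force: [1.0, -0.8, 0.3]
grip_width: 0.0847
finger_force: 0.0
```

>>> carry_out(rows=[[[0.007, 0.04, 0, 0], [0.015, 0.08, 0, 0], [0.02, 0.12, 0, 0], [0.025, 0.16, 0, 0], [0.03, 0.2, 0, 0], [0.037, 0.24, 0, 0], [0.04, 0.26, 0, 0], [0.04, 0.27, 0, 0], [0.04, 0.27, 0, 0], [0.04, 0.27, 0, 0], [0.04, 0.27, 0, 0], [0.04, 0.27, 0, 0]]])

```text
clock: 15.0
position: [0.5796, -0.0011, 0.2562]
tool_rot: [-3.141, -0.0, 3.131]
force: [0.1, -0.4, 0.3]
grip_width: 0.0849
finger_force: 0.0
```

```bash
python3 - <<'E'
from h import *
np.set_printoptions(precision=4,suppress=True)
w=bot.grab_frame("wrist");w=bot.grab_frame("wrist");save(w,"w5");s=bot.observe();print(s["position"],s["tool_rot"],s["force"])
for n,z in (("spent0",.01),("pocket0",.01),("recess",.034),("lip",.02),("fresh0",0)): print(n,[(round(d["conf"],2),np.round(d["position"]),ray(w,d["position"],z)[:2]) for d in bot.spot_point(w,n)[:4]])
hsv=cv2.cvtColor(w["pixels"],cv2.COLOR_RGB2HSV); m=((hsv[...,0]<6)|(hsv[...,0]>174))&(hsv[...,1]>150)
m=m.astype(np.uint8)
for c in cv2.findContours(m,0,1)[0]:
  if cv2.contourArea(c)>600:
    q=np.array([ray(w,p[0],.05)[:2] for p in c],np.float32)*1000; print(cv2.minAreaRect(q),c[:,0].min(0),c[:,0].max(0))
E
```

```text
[ 0.5795 -0.0006  0.2562] [-3.1413 -0.0001  3.1312] [ 0.6949 -0.2822  0.0036]
spent0 [(0.7, array([277., 200.]), array([ 0.5961, -0.0032])), (0.55, array([229., 204.]), array([ 0.601 , -0.0687]))]
pocket0 [(0.82, array([331., 204.]), array([0.6035, 0.0703])), (0.73, array([231., 208.]), array([ 0.6075, -0.067 ]))]
recess [(0.73, array([306., 157.]), array([0.5372, 0.0331]))]
lip []
fresh0 [(0.82, array([307.,  22.]), array([0.3831, 0.0344])), (0.76, array([399.,  67.]), array([0.4325, 0.1488])), (0.75, array([469., 198.]), array([0.5986, 0.2633])), (0.68, array([460., 273.]), array([0.7141, 0.2695]))]
((604.0593872070312, -70.4867935180664), (73.37889099121094, 38.91403579711914), 1.5688163042068481) [204 184] [240 242]
((602.29541015625, -0.6748256683349609), (73.4351577758789, 38.558074951171875), 1.660171389579773) [262 182] [295 240]
((454.2781982421875, -255.7657012939453), (163.66647338867188, 172.69993591308594), 7.6136579513549805) [0 0] [141 169]
```

View pics/w5.png

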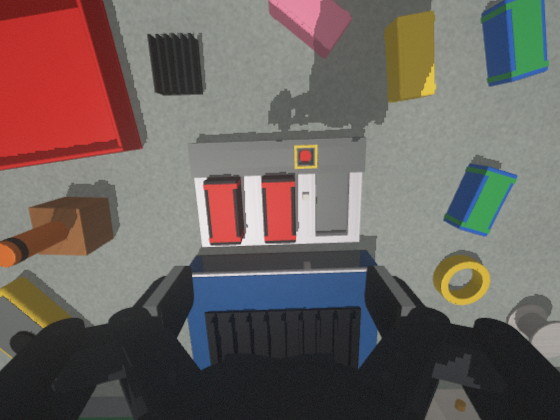

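Red packs lie in pockets 0 (222,210) and 1 (280,210), and pocket 2 (331,204) is empty. The drawer is turned about 1.5°.

>>> carry_out(rows=[[[-0.0225, 0, 0.03, -2], [-0.0225, 0, 0.07, -2], [-0.0225, 0, 0.11, -2], [-0.0225, 0, 0.15, -2], [-0.0225, 0, 0.18, -2], [-0.0225, 0, 0.2, -2], [-0.0225, 0, 0.215, -2], [-0.0225, 0, 0.225, -2], [-0.0225, 0, 0.23, -2], [-0.0225, 0, 0.23, -2]]], grip=0.056)

```text
clock: 16.18
position: [0.6018, 0.0004, 0.0258]
tool_rot: [-3.141, -0.001, -3.115]
force: [-0.0, 0.1, 0.1]
grip_width: 0.0563
finger_force: 0.0
```

>>> carry_out(rows=[[[0, 0, 0, 0], [0, 0, 0, 0], [0, 0, 0, 0], [0, 0, 0, 0], [0, 0, 0, 0], [0, 0, 0, 0]]], grip=0.0, grip_force=50)

```text
clock: 16.68
position: [0.6027, 0.0004, 0.0275]
tool_rot: [3.142, 0.002, -3.115]
force: [-1.5, 0.3, 8.2]
grip_width: 0.0391
finger_force: 51.5
```

>>> carry_out(rows=[[[0, 0, -0.02, 0], [0, 0, -0.06, 0], [0, 0, -0.1, 0], [0, 0, -0.12, 0], [0.015, -0.036, -0.12, 0], [0.03, -0.072, -0.12, 0], [0.045, -0.108, -0.12, 0], [0.06, -0.144, -0.12, 0], [0.075, -0.18, -0.12, 0], [0.09, -0.216, -0.12, 0], [0.105, -0.252, -0.12, 0], [0.12, -0.288, -0.12, 0]]])

```text
clock: 17.68
position: [0.4887, -0.2922, 0.1469]
tool_rot: [-3.141, 0.001, -3.115]
force: [0.3, 0.0, -2.2]
grip_width: 0.0391
finger_force: 52.0
```

>>> carry_out(rows=[[[0.015, -0.035, 0, 0], [0.027, -0.065, 0, 0], [0.0276, -0.073, 0, 0], [0.0276, -0.073, 0.03, 0], [0.0276, -0.073, 0.06, 0], [0.0276, -0.073, 0.09, 0], [0.0276, -0.073, 0.11, 0], [0.0276, -0.073, 0.12, 0], [0.0276, -0.073, 0.121, 0], [0.0276, -0.073, 0.121, 0]]])

```text
clock: 18.52
position: [0.4642, -0.3644, 0.0258]
tool_rot: [-3.141, 0.0, -3.115]
force: [0.5, -0.4, -1.3]
grip_width: 0.0387
finger_force: 52.0
```

```bash
python3 - <<'E'
from h import *
np.set_printoptions(precision=4,suppress=True)
s=bot.observe();print(s["position"],s["tool_rot"],s["force"],s["grip_width"],s["qpos"][-1])
t=bot.grab_frame("top")
d=bot.regions_of(t,"spent_bin")[0]; c=rect(d["region"]);q=np.array([ray(t,p,.05)[:2] for p in c],np.float32)*1000; print(cv2.minAreaRect(q))
E
```

```text
[ 0.4642 -0.3644  0.0258] [-3.1414  0.0001 -3.1153] [ 0.4609 -0.3945 -1.2795] 0.03874505594767592 2.2737105200172123
((458.0650939941406, -293.17706298828125), (170.708984375, 219.86610412597656), 8.483881950378418)
```

>>> carry_out(rows=[[[0, 0, 0, 0], [0, 0, 0, 0], [0, 0, 0, 0], [0, 0, -0.03, 0], [0, 0, -0.07, 0], [0, 0, -0.11, 0], [0, 0, -0.13, 0], [-0.018, 0.036, -0.13, 0], [-0.036, 0.072, -0.13, 0], [-0.054, 0.108, -0.13, 0], [-0.072, 0.144, -0.13, 0], [-0.09, 0.18, -0.13, 0]]], grip=0.056)

```text
clock: 19.62
position: [0.5498, -0.1802, 0.1559]
tool_rot: [-3.141, 0.001, -3.116]
force: [1.0, 0.3, -0.3]
grip_width: 0.0563
finger_force: 0.0
```

>>> carry_out(rows=[[[-0.018, 0.036, 0, 0], [-0.036, 0.072, 0, 0], [-0.053, 0.1, 0, 0], [-0.0578, 0.1107, 0, 0], [-0.0578, 0.1107, 0.02, 0], [-0.0578, 0.1107, 0.05, 0], [-0.0578, 0.1107, 0.08, 0], [-0.0578, 0.1107, 0.105, 0], [-0.0578, 0.1107, 0.12, 0], [-0.0578, 0.1107, 0.128, 0], [-0.0578, 0.1107, 0.13, 0], [-0.0578, 0.1107, 0.13, 0]]])

```text
clock: 20.62
position: [0.6041, -0.0701, 0.0256]
tool_rot: [-3.141, 0.0, -3.116]
force: [-0.1, 0.2, 1.2]
grip_width: 0.0557
finger_force: 0.0
```

>>> carry_out(rows=[[[0, 0, 0, 0], [0, 0, 0, 0], [0, 0, 0, 0], [0, 0, 0, 0], [0, 0, 0, 0], [0, 0, 0, 0]]], grip=0.0, grip_force=50)

```text
clock: 21.12
position: [0.605, -0.07, 0.0268]
tool_rot: [-3.141, 0.002, -3.115]
force: [-1.0, -0.8, 8.7]
grip_width: 0.0393
finger_force: 51.3
```

>>> carry_out(rows=[[[0, 0, -0.02, 0], [0, 0, -0.06, 0], [0, 0, -0.1, 0], [0, 0, -0.12, 0], [0.024, -0.029, -0.12, 0], [0.048, -0.058, -0.12, 0], [0.072, -0.087, -0.12, 0], [0.096, -0.116, -0.12, 0], [0.12, -0.145, -0.12, 0], [0.14, -0.17, -0.12, 0], [0.145, -0.176, -0.12, 0], [0.145, -0.176, -0.12, 0]]])

```text
clock: 22.12
position: [0.4621, -0.2521, 0.1461]
tool_rot: [-3.141, 0.0, -3.12]
force: [0.3, -0.1, -2.6]
grip_width: 0.0389
finger_force: 52.3
```

>>> carry_out(rows=[[[0, 0, 0.03, 0], [0, 0, 0.06, 0], [0, 0, 0.09, 0], [0, 0, 0.11, 0], [0, 0, 0.12, 0], [0, 0, 0.12, 0], [0, 0, 0.12, 0]]])

```text
clock: 22.7
position: [0.4643, -0.2493, 0.0259]
tool_rot: [-3.142, 0.0, -3.115]
force: [-0.3, -0.5, -2.5]
grip_width: 0.039
finger_force: 52.2
```

>>> carry_out(rows=[[[0, 0, 0, 0], [0, 0, 0, 0], [0, 0, 0, 0], [0, 0, 0, 0], [0, 0, -0.03, 0], [0, 0, -0.07, 0], [0, 0, -0.11, 0], [0, 0, -0.15, 0], [0, 0, -0.19, 0], [0, 0, -0.23, 0], [0, 0, -0.23, 0]]], grip=0.056)

```text
clock: 23.62
position: [0.4659, -0.251, 0.2628]
tool_rot: [-3.138, 0.01, -3.116]
force: [0.5, -1.5, -0.5]
grip_width: 0.0562
finger_force: 0.0
```

```bash
cat > fresh.py <<'E'
from h import *
np.set_printoptions(precision=4,suppress=True)
def fresh(p,z=.04):
  hsv=cv2.cvtColor(p["pixels"],cv2.COLOR_RGB2HSV); m=((hsv[...,0]>45)&(hsv[...,0]<80)&(hsv[...,1]>130)).astype(np.uint8)
  for c in cv2.findContours(m,0,1)[0]:
    if cv2.contourArea(c)>100:
      q=np.array([ray(p,u[0],z)[:2] for u in c],np.float32)*1000; print(np.round(np.hstack([np.ravel(x) for x in cv2.minAreaRect(q)]),1))
if __name__=="__main__":
  s=bot.observe();print(s["position"],s["tool_rot"])
  for cam in ("top","scene"): print(cam); fresh(bot.grab_frame(cam))
E
python3 fresh.py
```

```text
[ 0.4659 -0.251   0.2628] [-3.1377  0.0096 -3.116 ]
top
[411.3 270.8  68.2  32.8  17.6]
[514.3 404.6  27.7  68.5  83.6]
[597.8 262.   28.5  68.   74.5]
[ 968.3 -256.   162.5   47.7   88.2]
scene
```

>>> carry_out(rows=[[[-0.01, 0.04, 0, 0], [-0.02, 0.08, 0, 0], [-0.03, 0.12, 0, 0], [-0.04, 0.16, 0, 0], [-0.05, 0.2, 0, 0], [-0.06, 0.24, 0, 0], [-0.07, 0.28, 0, 0], [-0.08, 0.32, 0, 0], [-0.095, 0.36, 0, 0], [-0.105, 0.4, 0, 0], [-0.115, 0.43, 0, 0], [-0.12, 0.46, 0, 0]]], grip=0.085)

```text
clock: 24.72
position: [0.5715, 0.2155, 0.2536]
tool_rot: [-3.141, -0.002, -3.114]
force: [0.7, -0.4, 0.1]
grip_width: 0.0849
finger_force: 0.0
```

>>> carry_out(rows=[[[-0.01, 0.04, 0, 7], [-0.01, 0.043, 0, 14], [-0.01, 0.043, 0, 17], [-0.01, 0.043, 0, 17], [-0.01, 0.043, 0, 17], [-0.01, 0.043, 0, 17], [-0.01, 0.043, 0, 17], [-0.01, 0.043, 0, 17]]])

```text
clock: 25.38
position: [0.5805, 0.2562, 0.2553]
tool_rot: [-3.142, -0.0, 2.871]
force: [-0.2, -0.7, 0.4]
grip_width: 0.0849
finger_force: 0.0
```

```bash
python3 - <<'E'
from fresh import *
w=bot.grab_frame("wrist");save(w,"w6");s=bot.observe();print(s["position"],s["tool_rot"])
fresh(w)
for n,z in (("pocket0",.01),("recess",.034),("fresh0",0)): print(n,[(round(d["conf"],2),np.round(d["position"]),ray(w,d["position"],z)[:2]) for d in bot.spot_point(w,n)[:4]])
E
```

```text
[0.5805 0.2562 0.2554] [3.1415 0.     2.8713]
[512.6 402.6  40.8  73.1  82.5]
[410.8 267.7  73.2  35.3  16.7]
pocket0 [(0.94, array([153., 234.]), array([0.597 , 0.0683])), (0.89, array([109., 250.]), array([ 0.6021, -0.0014])), (0.72, array([ 68., 261.]), array([ 0.6026, -0.0654]))]
recess [(0.72, array([104., 204.]), array([0.5367, 0.0363]))]
fresh0 [(0.92, array([163.,  94.]), array([0.4285, 0.1468])), (0.85, array([288., 194.]), array([0.5937, 0.2657])), (0.79, array([372., 105.]), array([0.511, 0.399])), (0.71, array([65., 79.]), array([0.3792, 0.0363]))]
```

View pics/w6.png

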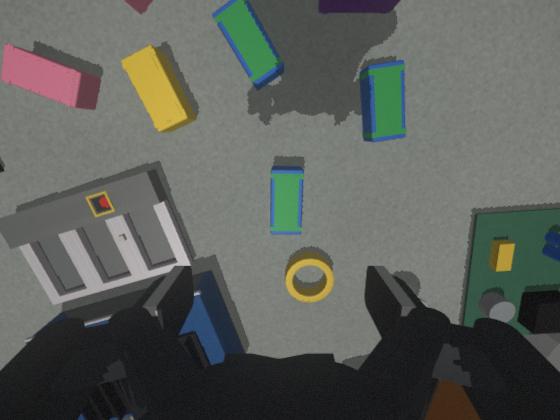

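Pack at (287,201), aligned with the image's vertical axis. Tape at (309,280) and all three pockets are empty.

```bash
sed -i 's/>130/>80/' fresh.py; python3 - <<'E'
from fresh import *
w=bot.grab_frame("wrist");fresh(w)
E
```

```text
[777.5 532.9 126.8 186.2  78.5]
[595.9 261.1  38.7  72.7  73.6]
[511.9 398.4  50.2  73.4  82.4]
[410.3 269.1  73.3  40.   16.6]
```

>>> carry_out(rows=[[[-0.0136, 0.009, 0.04, 1], [-0.0136, 0.009, 0.08, 1], [-0.0136, 0.009, 0.12, 1], [-0.0136, 0.009, 0.16, 1], [-0.0136, 0.009, 0.19, 1], [-0.0136, 0.009, 0.215, 1], [-0.0136, 0.009, 0.23, 1], [-0.0136, 0.009, 0.238, 1], [-0.0136, 0.009, 0.238, 1], [-0.0136, 0.009, 0.238, 1]]])

```text
clock: 26.47
position: [0.5966, 0.2619, 0.0183]
tool_rot: [3.141, 0.001, 2.854]
force: [-0.2, 0.6, 0.3]
grip_width: 0.085
finger_force: 0.0
```

>>> carry_out(rows=[[[0, 0, 0, 0], [0, 0, 0, 0], [0, 0, 0, 0], [0, 0, 0, 0], [0, 0, 0, 0], [0, 0, 0, 0], [0, 0, 0, 0], [0, 0, 0, 0]]], grip=0.0, grip_force=50)

```text
clock: 27.13
position: [0.5964, 0.2619, 0.0183]
tool_rot: [3.141, 0.001, 2.854]
force: [-2.1, -0.6, 8.9]
grip_width: 0.0391
finger_force: 50.7
```

>>> carry_out(rows=[[[0, 0, -0.03, 0], [0, 0, -0.07, 0], [0, 0, -0.1, 0], [-0.012, -0.037, -0.1, -4], [-0.024, -0.074, -0.1, -8], [-0.036, -0.111, -0.1, -12], [-0.048, -0.148, -0.1, -16], [-0.056, -0.176, -0.1, -18], [-0.0584, -0.1835, -0.1, -18], [-0.0584, -0.1835, -0.1, -18], [-0.0584, -0.1835, -0.1, -18], [-0.0584, -0.1835, -0.1, -18]]])

```text
clock: 28.13
position: [0.5998, 0.0707, 0.1174]
tool_rot: [3.141, 0.0, -3.114]
force: [1.1, 0.1, -1.7]
grip_width: 0.039
finger_force: 51.6
```

```bash
python3 - <<'E'
from fresh import *
w=bot.grab_frame("wrist");w=bot.grab_frame("wrist");save(w,"w7");s=bot.observe();print(s["position"],s["tool_rot"])
fresh(w,s["position"][2]+.022)
for n,z in (("pocket0",.01),("recess",.034)): print(n,[(round(d["conf"],2),np.round(d["position"]),ray(w,d["position"],z)[:2]) for d in bot.spot_point(w,n)[:4]])
# white drawer walls top
E
```

```text
[0.5998 0.0708 0.1173] [ 3.1411 -0.     -3.1136]
[599.6  71.2  74.6  40.1   1.5]
[489.1 163.3   2.8  11.7  22.5]
pocket0 [(0.95, array([198., 218.]), array([ 0.6031, -0.0003])), (0.57, array([120., 217.]), array([ 0.6046, -0.0701]))]
recess [(0.66, array([230., 140.]), array([0.5348, 0.0328]))]
```

View pics/w7.png

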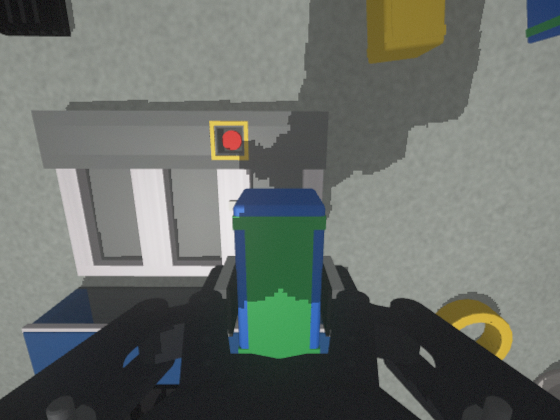

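The held pack sits straight above pocket 2, with its green top at (280,285). Pockets 1 (197,215) and 0 (115,215) are empty beside it.

```bash
python3 - <<'E'
from fresh import *
w=bot.grab_frame("wrist");g=w["pixels"].astype(int).sum(2)//3
print("row215",[(c,g[213:218,c].mean()) for c in range(66,232,2)])
print("col197",[(r,g[r,192:203].mean()) for r in range(160,284,2)])
np.savez("w8.npz",pose=w["pose"],K=w["K"])
E
```

```text
row215 [(66, np.float64(186.0)), (68, np.float64(201.4)), (70, np.float64(200.4)), (72, np.float64(198.8)), (74, np.float64(200.6)), (76, np.float64(199.4)), (78, np.float64(197.4)), (80, np.float64(199.8)), (82, np.float64(203.6)), (84, np.float64(187.0)), (86, np.float64(102.2)), (88, np.float64(99.4)), (90, np.float64(100.0)), (92, np.float64(99.8)), (94, np.float64(87.8)), (96, np.float64(106.4)), (98, np.float64(125.0)), (100, np.float64(127.0)), (102, np.float64(126.8)), (104, np.float64(128.0)), (106, np.float64(127.2)), (108, np.float64(127.6)), (110, np.float64(128.4)), (112, np.float64(129.8)), (114, np.float64(129.8)), (116, np.float64(130.6)), (118, np.float64(131.4)), (120, np.float64(131.6)), (122, np.float64(130.8)), (124, np.float64(131.8)), (126, np.float64(132.6)), (128, np.float64(133.2)), (130, np.float64(133.8)), (132, np.float64(134.2)), (134, np.float64(135.0)), (136, np.float64(139.8)), (138, np.float64(214.4)), (140, np.float64(216.4)), (142, np.float64(216.2)), (144, np.float64(219.4)), (146, np.float64(220.0)), (148, np.float64(219.8)), (150, np.float64(219
[... 2661 characters left out ...]
727272)), (248, np.float64(144.9090909090909)), (250, np.float64(144.72727272727272)), (252, np.float64(144.1818181818182)), (254, np.float64(143.72727272727272)), (256, np.float64(128.1818181818182)), (258, np.float64(79.36363636363636)), (260, np.float64(93.72727272727273)), (262, np.float64(106.54545454545455)), (264, np.float64(106.45454545454545)), (266, np.float64(191.63636363636363)), (268, np.float64(224.72727272727272)), (270, np.float64(223.9090909090909)), (272, np.float64(223.36363636363637)), (274, np.float64(223.0909090909091)), (276, np.float64(166.8181818181818)), (278, np.float64(93.72727272727273)), (280, np.float64(93.63636363636364)), (282, np.float64(93.27272727272727))]
```

```bash
python3 - <<'E'
from h import *
d=np.load("w8.npz");p=dict(pose=d["pose"],K=d["K"])
for uv,z in (((85,215),.022),((137.2,215),.022),((168,215),.022),((219.3,215),.022),((175.2,215),.01),((197,169),.034),((197,265.3),.022),((197,256.8),.01),((197,276),.022)): print(uv,np.round(ray(p,uv,z)[:2],4))
E
```

```text
(85, 215) [ 0.5998 -0.0929]
(137.2, 215) [ 0.5986 -0.0488]
(168, 215) [ 0.5979 -0.0229]
(219.3, 215) [0.5967 0.0204]
(175.2, 215) [ 0.6013 -0.0211]
(197, 169) [0.5571 0.0068]
(197, 265.3) [ 0.6437 -0.0007]
(197, 256.8) [ 0.6409 -0.0038]
(197, 276) [ 0.6542 -0.0013]
```

>>> carry_out(rows=[[[0.001, -0.0023, 0.02, 0], [0.001, -0.0023, 0.04, 0], [0.001, -0.0023, 0.055, 0], [0.001, -0.0023, 0.06, 0], [0.001, -0.0023, 0.065, 0], [0.001, -0.0023, 0.07, 0], [0.001, -0.0023, 0.074, 0], [0.001, -0.0023, 0.078, 0], [0.001, -0.0023, 0.078, 0]]])

```text
clock: 29.13
position: [0.5988, 0.0669, 0.039]
tool_rot: [-3.142, -0.0, -3.115]
force: [0.1, -0.7, -1.1]
grip_width: 0.039
finger_force: 51.6
```

```bash
python3 - <<'E'
from fresh import *
for i in range(2):
  w=bot.grab_frame("wrist");s=bot.observe();print(s["position"],s["tool_rot"],s["force"])
fresh(w,.061)
g=w["pixels"].astype(int).sum(2)//3
a=w["pixels"][80:380,100:460]
cv2.imwrite("pics/c5.png",cv2.resize(np.ascontiguousarray(a[...,::-1]),(720,600)))
E
```

```text
[0.5989 0.0669 0.0393] [-3.1416 -0.     -3.1153] [-0.5808 -0.441  -0.7412]
[0.599  0.0669 0.0395] [ 3.1416  0.0002 -3.1153] [ 0.6833 -0.6395 -0.9704]
[598.8  67.3  73.7  40.7   1.5]
```

View pics/c5.png

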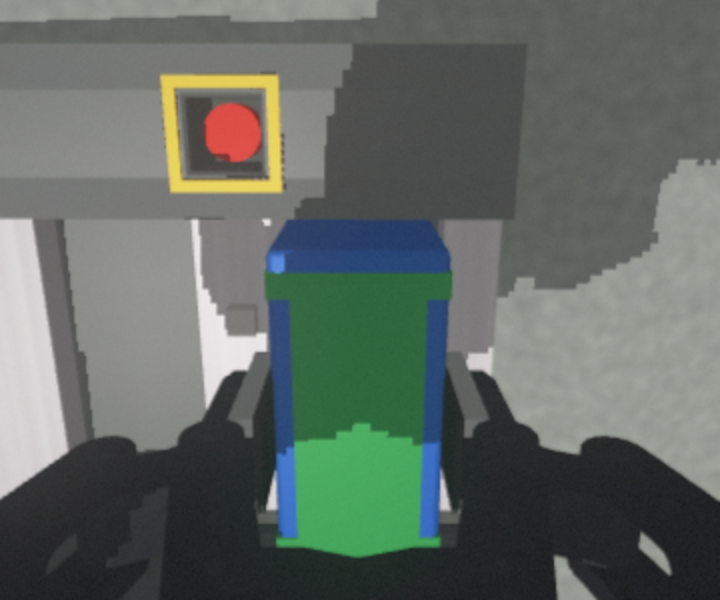

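The pack is just above the wall tops, about 1.5 mm to the -y side of the estimated pocket centre. I'll correct that and lower it.

>>> carry_out(rows=[[[0, 0.0015, 0, 0], [0, 0.0015, 0.002, 0], [0, 0.0015, 0.004, 0], [0, 0.0015, 0.006, 0], [0, 0.0015, 0.006, 0], [0, 0.0015, 0.006, 0]]])

```text
clock: 29.73
position: [0.5988, 0.0683, 0.0331]
tool_rot: [-3.141, -0.0, -3.115]
force: [-0.5, -0.3, -1.3]
grip_width: 0.0388
finger_force: 51.6
```

>>> carry_out(rows=[[[0, 0, 0.002, 0], [0, 0, 0.004, 0], [0, 0, 0.005, 0], [0, 0, 0.005, 0], [0, 0, 0.005, 0]]])

```text
clock: 30.15
position: [0.599, 0.0683, 0.0283]
tool_rot: [3.142, 0.0, -3.115]
force: [0.2, 0.5, -0.4]
grip_width: 0.0393
finger_force: 51.6
```

>>> carry_out(rows=[[[0, 0, 0, 0], [0, 0, 0, 0], [0, 0, 0, 0], [0, 0, 0, 0], [0, 0, -0.03, 0], [0, 0, -0.07, 0], [0, 0, -0.11, 0], [0, 0, -0.15, 0], [0, 0, -0.19, 0], [0, 0, -0.22, 0], [0, 0, -0.22, 0]]], grip=0.056)

```text
clock: 31.07
position: [0.6011, 0.0686, 0.2548]
tool_rot: [3.14, 0.009, -3.116]
force: [1.1, 0.6, -0.8]
grip_width: 0.056
finger_force: 0.0
```

>>> carry_out(rows=[[[0.028, 0.029, 0, -3], [0.056, 0.058, 0, -6], [0.084, 0.087, 0, -9], [0.112, 0.116, 0, -12], [0.14, 0.145, 0, -15], [0.168, 0.174, 0, -15], [0.19, 0.2, 0, -15], [0.193, 0.202, 0, -15], [0.193, 0.202, 0, -15], [0.193, 0.202, 0, -15], [0.193, 0.202, 0, -15], [0.193, 0.202, 0, -15]]], grip=0.085)

```text
clock: 32.07
position: [0.4015, 0.2642, 0.2482]
tool_rot: [-3.141, -0.0, -2.856]
force: [0.4, -0.0, 0.7]
grip_width: 0.0851
finger_force: 0.0
```

```bash
python3 - <<'E'
from fresh import *
w=bot.grab_frame("wrist");w=bot.grab_frame("wrist");s=bot.observe();print(s["position"],s["tool_rot"])
fresh(w); print("top .05 / .04"); t=bot.grab_frame("top"); fresh(t,.05); fresh(t,.04)
E
```

```text
[0.4012 0.2645 0.2482] [-3.1414 -0.0001 -2.8551]
[598.2  69.8  91.2  56.4   1.7]
[506.3 396.6  55.2  84.1  82.5]
[409.8 269.5  72.8  39.5  16.6]
top .05 / .04
[600.3  70.1  66.6  29.4   1.1]
[596.6 784.3 114.5  37.    0.3]
[ 849.5 -324.1   42.2   57.5   38.5]
[785.8 543.4 142.4 192.9  78.3]
[ 964.4 -255.7   57.4  179.1    0.9]
[602.8  70.5  67.1  29.7   1.1]
[599.1 790.2 115.3  37.2   0.3]
[ 853.9 -326.8   42.5   58.    38.5]
[789.7 547.5 143.5 194.4  78.3]
[ 969.8 -257.8   57.9  180.5    0.9]
```

>>> carry_out(rows=[[[-0.0097, 0.0024, 0.04, 0], [-0.0097, 0.0024, 0.08, 0], [-0.0097, 0.0024, 0.12, 0], [-0.0097, 0.0024, 0.16, 0], [-0.0097, 0.0024, 0.19, 0], [-0.0097, 0.0024, 0.21, 0], [-0.0097, 0.0024, 0.225, 0], [-0.0097, 0.0024, 0.23, 0], [-0.0097, 0.0024, 0.23, 0], [-0.0097, 0.0024, 0.23, 0]]])

```text
clock: 33.05
position: [0.4096, 0.2702, 0.0188]
tool_rot: [-3.142, 0.0, -2.854]
force: [-0.1, 0.3, -0.1]
grip_width: 0.085
finger_force: 0.0
```

>>> carry_out(rows=[[[0, 0, 0, 0], [0, 0, 0, 0], [0, 0, 0, 0], [0, 0, 0, 0], [0, 0, 0, 0], [0, 0, 0, 0], [0, 0, 0, 0], [0, 0, 0, 0]]], grip=0.0, grip_force=50)

```text
clock: 33.72
position: [0.4096, 0.2704, 0.0191]
tool_rot: [3.141, 0.001, -2.854]
force: [-1.1, -1.4, 13.5]
grip_width: 0.039
finger_force: 49.4
```

>>> carry_out(rows=[[[0, 0, -0.03, 0], [0, 0, -0.07, 0], [0, 0, -0.1, 0], [-0.012, -0.036, -0.1, 3], [-0.024, -0.072, -0.1, 6], [-0.036, -0.108, -0.1, 9], [-0.048, -0.144, -0.1, 12], [-0.06, -0.18, -0.1, 15], [-0.072, -0.216, -0.1, 15], [-0.084, -0.252, -0.1, 15], [-0.096, -0.288, -0.1, 15], [-0.106, -0.315, -0.1, 15]]])

```text
clock: 34.72
position: [0.6014, -0.0051, 0.1185]
tool_rot: [-3.141, 0.0, -3.117]
force: [-0.1, 1.1, -2.2]
grip_width: 0.0385
finger_force: 52.9
```

>>> carry_out(rows=[[[0, 0, 0.02, 0], [0, 0, 0.04, 0], [0, 0, 0.055, 0], [0, 0, 0.065, 0], [0, 0, 0.07, 0], [0, 0, 0.07, 0], [0, 0, 0.07, 0], [0, 0, 0.07, 0]]])

```text
clock: 35.38
position: [0.6009, -0.0015, 0.0492]
tool_rot: [3.142, 0.001, -3.115]
force: [0.0, -0.1, -1.5]
grip_width: 0.0387
finger_force: 52.9
```

```bash
python3 - <<'E'
from fresh import *
for i in range(2):
  w=bot.grab_frame("wrist");s=bot.observe();print(s["position"],s["tool_rot"],s["force"])
fresh(w,s["position"][2]+.0215)
fresh(w,.05)
save(w,"w9")
E
```

```text
[ 0.6009 -0.0016  0.0492] [ 3.1416  0.0014 -3.1152] [ 0.2666 -0.7755 -2.1761]
[ 0.6008 -0.0016  0.0492] [-3.1416  0.0013 -3.1154] [-0.3452 -0.2826 -2.8248]
[601.2  -1.3  73.5  40.3   1.5]
[581.   51.9  42.7  53.   85.9]
[613.4  -1.   86.1  47.2   1.5]
[589.8  61.3  50.   62.1  85.9]
```

>>> carry_out(rows=[[[0, 0, 0.005, 0], [0, 0, 0.009, 0], [0, 0, 0.011, 0], [0, 0, 0.013, 0], [0, 0, 0.015, 0], [0, 0, 0.015, 0]]])

```text
clock: 35.98
position: [0.6001, -0.0017, 0.0328]
tool_rot: [-3.142, -0.001, -3.115]
force: [0.4, -0.3, -2.0]
grip_width: 0.0391
finger_force: 52.9
```

>>> carry_out(rows=[[[0, 0, 0.002, 0], [0, 0, 0.004, 0], [0, 0, 0.005, 0], [0, 0, 0.005, 0], [0, 0, 0.005, 0]]])

```text
clock: 36.4
position: [0.6014, -0.0016, 0.0291]
tool_rot: [3.142, 0.002, -3.115]
force: [1.5, 0.2, 8.4]
grip_width: 0.0387
finger_force: 54.2
```

>>> carry_out(rows=[[[0, 0, 0, 0], [0, 0, 0, 0], [0, 0, 0, 0], [0, 0, 0, 0], [0, 0, -0.03, 0], [0, 0, -0.07, 0], [0, 0, -0.11, 0], [0, 0, -0.15, 0], [0, 0, -0.19, 0], [0, 0, -0.22, 0], [0, 0, -0.22, 0]]], grip=0.056)

```text
clock: 37.32
position: [0.6026, -0.0016, 0.2547]
tool_rot: [3.141, 0.009, -3.116]
force: [-0.0, -0.3, 0.7]
grip_width: 0.0559
finger_force: 0.0
```

>>> carry_out(rows=[[[0.009, 0.04, 0, 3], [0.018, 0.08, 0, 6], [0.027, 0.12, 0, 9], [0.036, 0.16, 0, 9], [0.045, 0.2, 0, 9], [0.054, 0.24, 0, 9], [0.063, 0.28, 0, 9], [0.072, 0.32, 0, 9], [0.081, 0.36, 0, 9], [0.09, 0.4, 0, 9], [0.09, 0.4, 0, 9], [0.09, 0.4, 0, 9]]], grip=0.085)

```text
clock: 38.32
position: [0.4983, 0.3982, 0.2476]
tool_rot: [-3.142, -0.001, 3.015]
force: [0.5, -0.5, 0.1]
grip_width: 0.0852
finger_force: 0.0
```

>>> carry_out(rows=[[[0, 0, 0, 0], [0, 0, 0, 0], [0, 0, 0, 0]]])

```text
clock: 38.57
position: [0.5006, 0.3946, 0.2484]
tool_rot: [-3.141, 0.0, 3.009]
force: [-0.4, 0.5, -0.4]
grip_width: 0.0849
finger_force: 0.0
```

```bash
python3 - <<'E'
from fresh import *
w=bot.grab_frame("wrist");s=bot.observe();print(s["position"],s["tool_rot"])
fresh(w); print("top .05");save(w,"w10"); t=bot.grab_frame("top"); fresh(t,.05)
E
```

```text
[0.5006 0.3947 0.2484] [-3.1414  0.0003  3.0091]
[730.1 498.2  22.6  81.1  78.5]
[700.9 606.4  57.3  26.9  72. ]
[628.1  11.5  46.9  54.4  67.5]
[600.3  71.5  85.4  67.8   1.7]
[512.7 403.7  39.5  73.2  82.7]
top .05
[600.3  70.1  66.6  29.4   1.1]
[604.3  -1.8  66.6  26.5   0.7]
[589.  784.4  99.7  37.1   1.4]
[ 849.7 -324.    41.6   57.5   38.5]
[784.8 544.1 143.1 194.   79.1]
[ 964.4 -255.6   57.4  178.9    0.9]
```

>>> carry_out(rows=[[[-0.0108, 0.0105, 0.04, 0], [-0.0108, 0.0105, 0.08, 0], [-0.0108, 0.0105, 0.12, 0], [-0.0108, 0.0105, 0.16, 0], [-0.0108, 0.0105, 0.19, 0], [-0.0108, 0.0105, 0.21, 0], [-0.0108, 0.0105, 0.225, 0], [-0.0108, 0.0105, 0.23, 0], [-0.0108, 0.0105, 0.23, 0], [-0.0108, 0.0105, 0.23, 0]]])

```text
clock: 39.5
position: [0.5126, 0.4051, 0.0194]
tool_rot: [3.141, 0.001, 3.01]
force: [-0.3, -0.0, 0.5]
grip_width: 0.0848
finger_force: 0.0
```

>>> carry_out(rows=[[[0, 0, 0, 0], [0, 0, 0, 0], [0, 0, 0, 0], [0, 0, 0, 0], [0, 0, 0, 0], [0, 0, 0, 0], [0, 0, 0, 0], [0, 0, 0, 0]]], grip=0.0, grip_force=50)

```text
clock: 40.17
position: [0.5123, 0.4051, 0.0192]
tool_rot: [3.141, 0.001, 3.011]
force: [-1.0, -2.3, 8.7]
grip_width: 0.0389
finger_force: 50.8
```

>>> carry_out(rows=[[[0, 0, -0.03, 0], [0, 0, -0.07, 0], [0, 0, -0.1, 0], [-0.0126, -0.0384, -0.1, 0], [-0.0252, -0.0768, -0.1, 0], [-0.0378, -0.1152, -0.1, 0], [-0.0504, -0.1536, -0.1, 0], [-0.063, -0.192, -0.1, 0], [-0.0756, -0.2304, -0.1, 0], [-0.0882, -0.2688, -0.1, 0], [-0.1008, -0.3072, -0.1, 0], [-0.1134, -0.3455, -0.1, 0]]])

```text
clock: 41.17
position: [0.5794, 0.0455, 0.1186]
tool_rot: [3.142, 0.0, 3.011]
force: [1.2, 0.5, -1.6]
grip_width: 0.0392
finger_force: 51.6
```

>>> carry_out(rows=[[[-0.0126, -0.0384, 0, -3], [-0.0252, -0.0768, 0, -6], [-0.035, -0.108, 0, -9], [-0.0378, -0.1152, 0, -9], [-0.0378, -0.1152, 0, -9], [-0.0378, -0.1152, 0.02, -9], [-0.0378, -0.1152, 0.04, -9], [-0.0378, -0.1152, 0.055, -9], [-0.0378, -0.1152, 0.065, -9], [-0.0378, -0.1152, 0.07, -9], [-0.0378, -0.1152, 0.07, -9], [-0.0378, -0.1152, 0.07, -9]]])

```text
clock: 42.17
position: [0.6021, -0.071, 0.0487]
tool_rot: [3.141, 0.0, -3.115]
force: [2.0, 0.5, -2.1]
grip_width: 0.039
finger_force: 52.1
```

```bash
python3 - <<'E'
from fresh import *
for i in range(2):
  w=bot.grab_frame("wrist");s=bot.observe();print(s["position"],s["tool_rot"],s["force"])
fresh(w,s["position"][2]+.0215)
E
```

```text
[ 0.6021 -0.0712  0.0489] [ 3.1415  0.0007 -3.115 ] [ 1.6192  1.041  -2.2292]
[ 0.6022 -0.0713  0.049 ] [ 3.1416  0.0009 -3.1152] [ 2.337   1.0259 -2.5343]
[602.1 -70.7  71.3  40.6   1.5]
[586.2  38.8  68.   51.3   1.5]
[582.1 -18.1  42.9  52.8  85.8]
```

>>> carry_out(rows=[[[0, 0, 0.005, 0], [0, 0, 0.009, 0], [0, 0, 0.011, 0], [0, 0, 0.013, 0], [0, 0, 0.015, 0], [0, 0, 0.015, 0]]])

```text
clock: 42.77
position: [0.6021, -0.0717, 0.033]
tool_rot: [3.142, 0.0, -3.115]
force: [4.2, -1.0, -1.7]
grip_width: 0.0391
finger_force: 52.3
```

>>> carry_out(rows=[[[0, 0, 0.002, 0], [0, 0, 0.004, 0], [0, 0, 0.005, 0], [0, 0, 0.005, 0], [0, 0, 0.005, 0]]])

```text
clock: 43.18
position: [0.6024, -0.0718, 0.0291]
tool_rot: [-3.141, 0.001, -3.115]
force: [-0.0, 0.3, 13.0]
grip_width: 0.0389
finger_force: 54.7
```

>>> carry_out(rows=[[[0, 0, 0, 0], [0, 0, 0, 0], [0, 0, 0, 0], [0, 0, 0, 0], [0, 0, -0.03, 0], [0, 0, -0.07, 0], [0, 0, -0.11, 0], [0, 0, -0.15, 0], [0, 0, -0.19, 0], [0, 0, -0.22, 0], [0, 0, -0.22, 0]]], grip=0.056)

```text
clock: 44.1
position: [0.6039, -0.0718, 0.2546]
tool_rot: [-3.141, 0.008, -3.116]
force: [0.2, 0.5, 0.2]
grip_width: 0.0563
finger_force: 0.0
```

>>> carry_out(rows=[[[0.03, 0.02, 0, 0], [0.06, 0.04, 0, 0], [0.06, 0.073, 0, 0], [0.06, 0.073, 0, 0], [0.06, 0.073, 0, 0], [0.06, 0.073, 0, 0], [0.06, 0.073, 0, 0]]], grip=0.0)

```text
clock: 44.68
position: [0.54, -0.0011, 0.248]
tool_rot: [-3.141, -0.0, -3.116]
force: [0.1, -0.4, -0.6]
grip_width: 0.0002
finger_force: 0.0
```

```bash
python3 - <<'E'
from fresh import *
w=bot.grab_frame("wrist");s=bot.observe();print(s["position"],s["tool_rot"])
fresh(w,.05);save(w,"w11")
t=bot.grab_frame("scene")
a=w["pixels"][100:340,90:450]; b=t["pixels"][120:300,120:320]
im=np.hstack([cv2.resize(a,(420,280)),cv2.resize(b,(311,280))])
cv2.imwrite("pics/c6.png",np.ascontiguousarray(im[...,::-1]))
for n,z in (("lip",.02),("recess",.034)): print(n,[(round(d["conf"],2),np.round(d["position"]),ray(w,d["position"],z)[:2]) for d in bot.spot_point(w,n)[:4]])
E
```

```text
[ 0.54   -0.0012  0.248 ] [-3.1414 -0.0004 -3.1166]
[590.7  -1.8  49.6  38.8   1.4]
[598.2  65.2  75.8  41.5   2. ]
[598.4 -69.2  79.1  43.9   1.5]
lip [(0.62, array([278., 174.]), array([ 0.5189, -0.002 ]))]
recess [(0.81, array([308., 190.]), array([0.5365, 0.035 ]))]
```

View pics/c6.png

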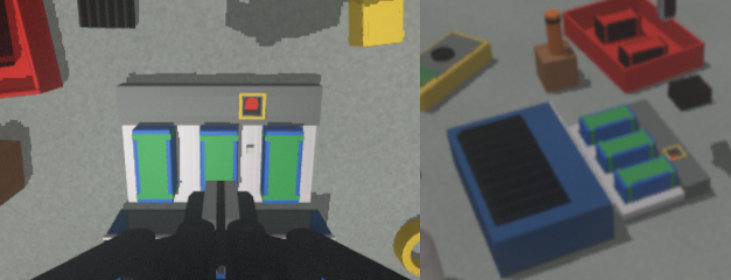

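All three green packs lie flat in their pockets, both red packs are in the bin, and the tool stands in its stand. Next I'll push the lip (front face at about x = 0.517) home.

>>> carry_out(rows=[[[0.035, 0, 0, 0], [0.07, 0, 0, 0], [0.07, 0, 0, 0], [0.07, 0, 0.04, 0], [0.07, 0, 0.08, 0], [0.07, 0, 0.12, 0], [0.07, 0, 0.16, 0], [0.07, 0, 0.195, 0], [0.07, 0, 0.22, 0], [0.07, 0, 0.23, 0], [0.07, 0, 0.23, 0], [0.07, 0, 0.23, 0]]])

```text
clock: 45.88
position: [0.4702, -0.0022, 0.0189]
tool_rot: [-3.141, -0.0, -3.115]
force: [0.5, -0.4, 0.3]
grip_width: -0.0001
finger_force: 0.0
```

>>> carry_out(rows=[[[-0.01, 0, 0, 0], [-0.02, 0, 0, 0], [-0.03, 0, 0, 0], [-0.04, 0, 0, 0], [-0.05, 0, 0, 0], [-0.06, 0, 0, 0], [-0.07, 0, 0, 0], [-0.08, 0, 0, 0], [-0.09, 0, 0, 0], [-0.1, 0, 0, 0], [-0.105, 0, 0, 0], [-0.11, 0, 0, 0]]])

```text
clock: 46.88
position: [0.5807, 0.0006, 0.02]
tool_rot: [3.142, 0.002, -3.116]
force: [-2.7, 0.2, 2.1]
grip_width: -0.0002
finger_force: 1.3
```

>>> carry_out(rows=[[[-0.006, 0, 0, 0], [-0.012, 0, 0, 0], [-0.018, 0, 0, 0], [-0.024, 0, 0, 0], [-0.03, 0, 0, 0], [-0.034, 0, 0, 0], [-0.038, 0, 0, 0], [-0.041, 0, 0, 0], [-0.043, 0, 0, 0], [-0.043, 0, 0, 0]]])

```text
clock: 47.72
position: [0.6235, 0.002, 0.0183]
tool_rot: [3.141, 0.001, -3.115]
force: [0.3, -0.5, -0.7]
grip_width: 0.0002
finger_force: 0.0
```

>>> carry_out(rows=[[[-0.001, 0, 0, 0], [-0.002, 0, 0, 0], [-0.003, 0, 0, 0], [-0.003, 0, 0, 0]]])

```text
clock: 48.05
position: [0.6248, 0.0021, 0.0182]
tool_rot: [-3.141, -0.002, -3.115]
force: [-9.1, 0.0, 5.4]
grip_width: 0.0001
finger_force: 4.2
```

>>> carry_out(rows=[[[-0.001, 0, 0, 0], [-0.002, 0, 0, 0], [-0.002, 0, 0, 0]]])

```text
clock: 48.3
position: [0.6249, 0.002, 0.018]
tool_rot: [-3.141, -0.006, -3.115]
force: [-20.7, 0.2, 15.3]
grip_width: 0.0002
finger_force: 10.5
```

>>> carry_out(rows=[[[0.02, 0, 0, 0], [0.05, 0, 0, 0], [0.09, 0, 0, 0], [0.09, 0, -0.03, 0], [0.09, 0, -0.07, 0], [0.09, 0, -0.11, 0], [0.09, 0, -0.15, 0], [0.09, 0, -0.19, 0], [0.09, 0, -0.23, 0], [0.09, 0, -0.23, 0], [0.09, 0, -0.23, 0]]])

```text
clock: 49.22
position: [0.5391, -0.0002, 0.2506]
tool_rot: [-3.142, 0.005, -3.116]
force: [-1.0, 0.0, -1.1]
grip_width: -0.0
finger_force: 0.0
```

```bash
python3 - <<'E'
from fresh import *
w=bot.grab_frame("wrist");t=bot.grab_frame("top");
for p in (w,t):
  for n,z in (("lip",.02),("recess",.034),("stand_hole",.062)): print(n,[(round(d["conf"],2),np.round(d["position"]),ray(p,d["position"],z)[:2]) for d in bot.spot_point(p,n)[:4]])
b=t["pixels"][100:310,100:440]
im=np.hstack([cv2.resize(w["pixels"],(373,280)),cv2.resize(b,(420,280))])
cv2.imwrite("pics/c7.png",np.ascontiguousarray(im[...,::-1]))
E
```

```text
lip [(0.9, array([274., 258.]), array([ 0.6356, -0.0039]))]
recess [(0.75, array([302., 279.]), array([0.6597, 0.034 ])), (0.57, array([ 34., 117.]), array([ 0.459 , -0.2857]))]
stand_hole [(0.96, array([ 60., 257.]), array([ 0.623 , -0.2669]))]
lip []
recess []
stand_hole [(0.95, array([375., 188.]), array([ 0.6184, -0.2721]))]
```

View pics/c7.png

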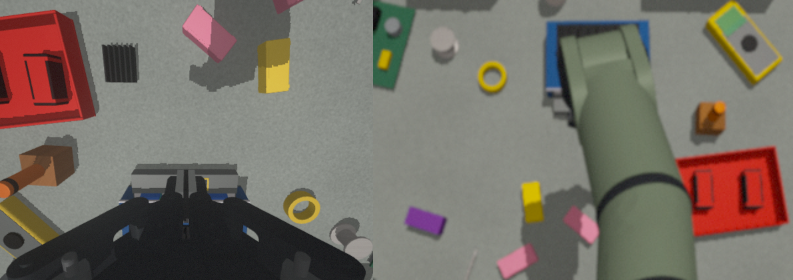

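The drawer is home: it stopped hard at 20 N. The lip is back at x ≈ 0.636, both spent packs are in the bin and the tool is standing. Handing in.

```bash
python3 -c "
from workcell import bot
print(bot.job_done())"
```

```text
the job is handed in; nothing more can be done
None
```

I handed the job in at about 49 s: two spent packs are in the red bin, three charged packs lie flat in the drawer, the drawer is pushed home against its stop, and the tool is back in its stand.

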